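# Dock the carrying board and slide the paint tin onto it

## Robot

A 6-joint arm with a two-finger parallel gripper is mounted at the origin on a cart in front of the work surface, level with it; the furniture and walls round the work are solid. World frame = base frame: x ahead of the robot, y to its left, z up, the work surface at z = 0. Lengths are in m, angles in rad, forces in N, time in s.
With the tool pointing down it reaches from about 0.25 to 0.725 m from the base axis. Payload 4 kg.
Tool frame: the origin (TCP) lies midway between the tips of the shut fingers; the grasp point (between the pads) lies 19 mm behind it; z points along the fingers, y is the line along which they close (so a half turn about z gives the same grasp; the last joint's range is limited). The gripper opens to 85 mm and grips with 20 to 120 N. Pads are 22 mm wide; open, the fingers measure 114 mm over their backs; the gripper's body (76 mm by 85 mm) begins 54 mm behind the grasp point. The pads swing forward as they close: fully open they stand 13 mm farther back than shut.
Start: joints at [1.168, 0.241, 0.005, 1.335, 0, 1.571], TCP at [0.196, 0.46, 0.231] pointing down, gripper open.
Joint ranges: [-2.72, 2.72], [-1.05, 1.87], [-1.09, 1.28], [-1.99, 2.15], [-1.42, 1.44], [-3.14, 3.14]. Speed limits (rad/s): [2.79, 2.79, 3.14, 3.14, 3.14, 3.14].

## Interface

Orientations are given as a unit quaternion [x, y, z, w].
In Python, from workcell import get_obs, camera, job_done, silhouettes gives the robot as it stands. The module is installed in compiled form; this text tells all that it offers.
- The arm moves only by the tool drive_tool, never from a script. Its argument "increments" is a list of rows, each a list of 3 entries, a list of its own where there are three numbers: the shift along the world's x, y, z in mm, then the turn, a rotation vector about the world's x, y, z in degrees, then the opening, from 0 (shut) to 1 (fully open). A call has 1 to 8 rows; each row shifts and turns the commanded pose from where the row before left it; what a row does not reach is not made up. A row lasts 1/12 s, in which the tool goes at most 41.7 mm and 7.16 degrees, less where a joint would pass 70% of its speed; a pose out of reach is approached as far as the arm can. A call is refused whole if a number of a shift passes 41.7 or a number of a turn 7.16, either way. A call with a gripper value outside its range is refused whole. The fingers move at their own pace and stop on an object; the grip force is fixed at half the most. Time passes only in rows, so rows that do not move let the fingers close. It gives the time, the measured TCP pose, the force, the opening and the grip force at its end, in the units of the state.
- get_obs(): the state, without advancing time (a new reading comes with each control period).
- camera(name): name is "scene" or "top"; returns a dict with "image" (480x640x3 uint8, red, green, blue), "K" (3x3 intrinsics, pixels), "view" (4x4, takes a point from world to camera coordinates). Camera axes: x right, y down, z forward; pixel columns grow to the right and rows downward; lengths in m; the calibration is good to about 2 mm. A picture is of the moment at which its call begins. There is no depth.
- job_done(): hands the job in; it is judged then, once.
Trained networks look in a picture, given as the dict that the camera call returned (one of the last four; its "shot" number tells which), for a name from the list of things; names that differ only in an ending like _2 or _b are one class to them, and where a whole thing is asked for, a point or a joint stands for the part that bears it (a point fixed in the world has none). Each returns a list of dicts, best first, with "conf" (0 to 1); they miss things now and then, are a little off and sometimes report something else, mostly with a low value. They report only what shows in the picture. A call takes as long as a camera call.
- silhouettes(query, picture): "region" (480x640 bool, what is visible of it) and "bbox" ([left, top, right, bottom] in pixels, round what is visible of it).
The state is a dict: "clock": time; "joint_pos": joint angles; "joint_vel": joint speeds; "tau": joint torques, N m; "eef_pos": TCP position; "tool_rot": TCP orientation; "ft_force": force on the tool from outside, world axes, zero at the start; "ft_torque": the same for the moment, N m; "grip_width": finger opening in m; "grasp_force": force on a finger pad.
Only numpy, scipy, OpenCV 4.12 (cv2) and the standard library are available. Lean on these libraries where they do the work, as an engineer would, in place of code of your own. Each camera call takes 0.05 s, during which the arm holds its last target. There are 200 camera calls.

## Task

Push the plywood carrying board up against the side of the raised plywood step, so that its straight front edge lies flush along the step. Then slide the paint tin off the step and onto the board, without lifting it, and leave it standing upright inside the ring pencilled on the board, with the board still against the step. Leave the roll of tape on the step where it is.

Things in the scene. Friction and masses are not known exactly. Their poses are not given: they have to be found in the camera images.
- step: Low plywood step, a plain block 240 x 160 x 30 mm (x, y, z) screwed to the table; it cannot move. Origin: centre of its underside, on the table. Its docking side is the upright 240 mm long face at y = -80 mm in its own frame; the paint tin and the tape roll stand on it.
- step_edge (a point): Middle of the upper edge of the step's docking face, 30 mm above the table; axes parallel to the step's, its -y axis points away from the step, toward the board; +x runs along the edge.
- board: Loose flat plywood carrying board, 0.5 kg, 28 mm thick (2 mm lower than the step): a plate 140 x 140 mm, with a handle 36 mm wide from the middle of its -y side (y = -70 to -135 mm) and a 52 mm shoulder each side of it. Origin: centre of the plate's underside. Its front edge, y = +70 mm, starts facing the step, 30 to 60 mm off. A 110 mm ring is pencilled round the middle of its top.
- board_edge (a point): Middle of the upper front edge of the board, at y = +70 mm, z = 28 mm in the board's frame, axes parallel to the board's.
- board_centre (a point): Centre of the pencilled ring on the top face of the board, 28 mm above its underside.
- tin: Closed round paint tin, 77 mm in diameter and 77 mm high, about 0.26 kg, standing upright on the step. Origin: centre of its underside; z points up.
- tape_roll: Roll of black tape, 58 mm across and 19 mm high, lying on the step near its far (+x) end. A bystander. Origin: centre of its underside.

How it is judged:
On the way:
1. the board lies with its front edge against the step while the tin still stands on the step (y of board_edge in the frame of step_edge above -0.006 m and angle between the y axis of board and the y axis of step, either way round below 0.08 rad and y of tin in the frame of step_edge above 0 m and z of tin in the frame of step_edge above -0.001 m), for 0.2 s.
At the end, for the whole second after the job is handed in: Board flat on the table, front edge against the step (gap under 6 mm at its middle, turned under 0.08 rad, its middle within 70 mm of the middle of the step's docking face); tin upright and still on the board, its centre within 20 mm of the ring's centre (y of board_edge in the frame of step_edge between -0.006 and 0.006 m and angle between the y axis of board and the y axis of step, either way round below 0.08 rad and x of board_edge in the frame of step_edge between -0.07 and 0.07 m and height (world z) of board_edge below 0.031 m and angle between board's own z axis and vertical below 0.04 rad and horizontal distance between tin and board_centre below 0.02 m and z of tin in the frame of board_centre between -0.003 and 0.003 m and angle between tin's own z axis and vertical below 0.05 rad and linear speed of each of tin, board below 0.01 m/s); the robot touches nothing.
It fails at once if the tin is lifted more than 25 mm above the step (z of tin in the frame of step_edge above 0.025 m).
It fails at once if the tin is tipped by more than 0.35 rad (angle between tin's own z axis and vertical above 0.35 rad).
It fails at once if the tape roll is moved by more than 30 mm (distance of tape_roll from where it was at the start of the episode above 0.03 m).
It also fails if it takes over 45 s, if anything falls off the work surface, if the arm or the gripper's body presses on something with over 40 N, if the wrist force passes 120 N, or if a joint passes its speed limit or range.

## Working session

There is one attempt and no reset: what is moved stays moved. The work goes in short steps, Python scripts to look and compute and a tool call to move; the robot and the scene stay as the last step left them, time stands still between calls to the robot, and variables do not carry over. Pictures are saved under pics/ and viewed, at most 10 in all, crops included, and the job is handed in when it is done.

Besides the shell and the picture viewer there is one more tool, called after ">>>" as a command line: name --argument value ..., lists and objects as JSON in quotes. drive_tool: Moves the arm, as the interface text tells. Its arguments: {"type":"object","properties":{"increments":{"type":"array"}},"required":["increments"]}

```bash
mkdir -p pics
cat > h.py <<'E'
import numpy as np, cv2
from workcell import get_obs, camera, job_done, silhouettes
def ray(p,uv,z):
    K,V=np.array(p["K"]),np.array(p["view"])
    R,t=V[:3,:3],V[:3,3]; c=-R.T@t
    d=(R.T@np.linalg.solve(K,np.vstack([np.array(uv,float).T,np.ones(len(uv))]))).T
    return c+d*((z-c[2])/d[:,2])[:,None]
def save(p,n): cv2.imwrite(f"pics/{n}.png",cv2.cvtColor(p["image"],cv2.COLOR_RGB2BGR))
def poly(p,name,z,n=0):
    s=silhouettes(name,p)
    if not s: print(name,"none");return
    s=s[0]; c=max(cv2.findContours(s["region"].astype(np.uint8),0,2)[0],key=cv2.contourArea)
    a=cv2.approxPolyDP(c,4,True)[:,0,:]
    print(name,round(s["conf"],2),s["bbox"]); 
    print(np.hstack([a,np.round(ray(p,a,z)[:,:2]*1000)]).astype(int).tolist())
    return s,c
E
python3 - <<'E'
from h import *
for n in("top","scene"):
    p=camera(n); save(p,n+"0"); V=np.array(p["view"]); print(n,-V[:3,:3].T@V[:3,3])
    for o,z in(("step",.03),("board",.028),("tin",.077+.03),("tape_roll",.049)): poly(p,o,z)
print(get_obs())
E
```

```text
top [ 0.48352445 -0.00254446  0.9194242 ]
step 0.92 [208.9, 185.9, 309.0, 325.3]
[[230, 186, 644, 142], [209, 310, 414, 181], [293, 323, 387, 27], [312, 199, 617, -12], [261, 190, 636, 84], [270, 198, 620, 67], [272, 212, 594, 64], [253, 222, 575, 99], [242, 214, 591, 120], [240, 201, 615, 123], [256, 189, 638, 93]]
board 0.94 [314.5, 233.3, 433.9, 322.0]
[[333, 234, 550, -50], [317, 304, 420, -18], [386, 321, 386, -146], [394, 296, 432, -162], [427, 303, 417, -224], [430, 286, 449, -231], [397, 276, 469, -169], [403, 251, 516, -182]]
tin 0.75 [230.9, 234.0, 278.8, 282.9]
[[246, 237, 542, 103], [233, 248, 524, 125], [231, 264, 496, 128], [247, 280, 469, 101], [263, 279, 470, 74], [277, 264, 495, 50], [276, 251, 517, 52], [262, 238, 540, 75]]
tape_roll 0.61 [316.8, 232.1, 431.8, 325.0]
[[333, 234, 549, -49], [315, 304, 422, -14], [386, 321, 388, -143], [394, 296, 433, -159], [427, 303, 419, -219], [429, 285, 452, -224], [399, 276, 469, -169], [402, 249, 519, -176]]
scene [ 0.01742391 -0.57365912  0.38976303]
step none
board 0.71 [251.0, 248.3, 377.3, 340.5]
[[253, 269, 422, -20], [253
[... 585 characters left out ...]
nt_pos': array([ 1.16796090e+00,  2.40640108e-01,  4.97420358e-03,  1.33517795e+00,
       -5.87870673e-06,  1.57082607e+00]), 'joint_vel': array([ 4.07682791e-05, -1.11338620e-03,  1.15723624e-03,  9.69425629e-04,
        7.06101396e-04,  7.07552178e-04]), 'tau': array([ 5.27338325e-04, -3.71856451e+01,  2.52462816e+01,  2.73948033e-03,
        1.32947994e-04, -1.58271668e-06]), 'eef_pos': array([0.19601403, 0.45997165, 0.23127654]), 'tool_rot': array([ 2.00073156e-01,  9.79780961e-01, -2.38701182e-05, -1.87359186e-06]), 'ft_force': array([0.43679463, 0.40567682, 0.08330651]), 'ft_torque': array([-0.00364624, -0.01031141, -0.00108208]), 'grasp_force': 0.0, 'grip_width': 0.08500855430050024}
```

View pics/top0.png

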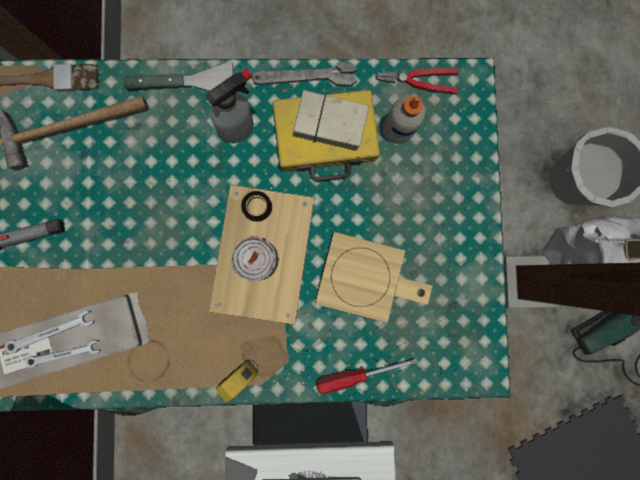

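View pics/scene0.png

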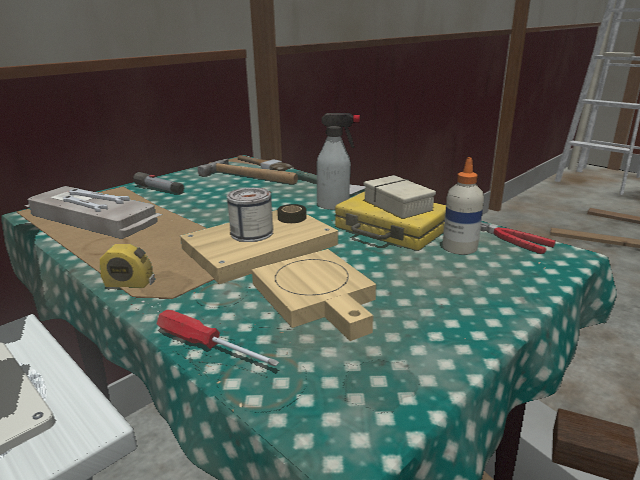

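The top view shows the step with corners at about (230,186), (209,310), (295,323) and (313,197). The board's front edge runs (333,234)–(317,304), with its handle end near (429,294). The tin is at (254,258) and the tape at (256,206). The scene view agrees. The top-view "tape_roll" detection is wrong: it picked up the board.

I'll grip the handle, dock the board, then grip the tin loosely at its base height and drag it across.

>>> drive_tool --increments '[[[13.7, -36.5, 0], [0, 0, -4.53], 1], [[13.7, -36.5, 0], [0, 0, -4.53], 1], [[13.7, -36.5, 0], [0, 0, -4.53], 1], [[13.7, -36.5, 0], [0, 0, -4.53], 1], [[13.7, -36.5, 0], [0, 0, -4.53], 1], [[13.7, -36.5, 0], [0, 0, -4.53], 1], [[13.7, -36.5, 0], [0, 0, -4.53], 1], [[13.7, -36.5, 0], [0, 0, -4.53], 1]]'

```text
clock: 1.17
eef_pos: [0.3058, 0.1664, 0.2316]
tool_rot: [0.496, 0.868, 0.001, 0.0]
ft_force: [1.1, 0.5, 0.6]
grip_width: 0.0853
grasp_force: 0.0
```

>>> drive_tool --increments '[[[13.7, -36.5, 0], [0, 0, -4.53], 1], [[13.7, -36.5, 0], [0, 0, -4.53], 1], [[13.7, -36.5, 0], [0, 0, -4.53], 1], [[13.7, -36.5, 0], [0, 0, -4.53], 1], [[13.7, -36.5, 0], [0, 0, -4.53], 1], [[13.7, -36.5, 0], [0, 0, -4.53], 1], [[13.7, -36.5, 0], [0, 0, -4.53], 1], [[13.7, -36.5, 0], [0, 0, -4.53], 1]]'

```text
clock: 1.83
eef_pos: [0.4155, -0.1262, 0.2316]
tool_rot: [0.742, 0.67, 0.0, 0.0]
ft_force: [0.7, 0.4, 0.7]
grip_width: 0.0855
grasp_force: 0.0
```

>>> drive_tool --increments '[[[13.7, -36.5, 0], [0, 0, -4.53], 1], [[13.7, -36.5, 0], [0, 0, -4.53], 1], [[0, 0, -35], [0, 0, 0], 1], [[0, 0, -35], [0, 0, 0], 1], [[0, 0, -35], [0, 0, 0], 1], [[0, 0, -35], [0, 0, 0], 1], [[0, 0, -20], [0, 0, 0], 1], [[0, 0, 0], [0, 0, 0], 1]]'

```text
clock: 2.5
eef_pos: [0.4387, -0.1954, 0.0668]
tool_rot: [0.791, 0.611, -0.002, -0.004]
ft_force: [-1.5, -0.1, -0.0]
grip_width: 0.0858
grasp_force: 0.0
```

Run:
```python
from h import *
from scipy.spatial.transform import Rotation as R
p=camera("scene"); save(p,"s1")
p=camera("top"); s=poly(p,"step",.03); 
def rect(c,z):
    w=ray(p,c[:,0,:],z)[:,:2]*1000; r=cv2.minAreaRect(w.astype(np.float32)); return r
print(rect(s[1],.03))
o=get_obs(); print(o["clock"],o["eef_pos"],R.from_quat(o["tool_rot"]).as_matrix()[:,1])
```

```text
step 0.6 [210.7, 183.8, 312.5, 323.6]
[[230, 185, 646, 142], [209, 311, 412, 181], [293, 323, 387, 27], [313, 199, 617, -14], [263, 191, 634, 80], [272, 211, 596, 64], [265, 220, 579, 77], [252, 222, 575, 101], [239, 208, 602, 125], [251, 189, 638, 103]]
((515.264404296875, 83.78759002685547), (162.22357177734375, 240.0239715576172), 80.01715087890625)
2.65 [ 0.44358933 -0.19741986  0.07249534] [ 0.96763491 -0.25234821  0.00175133]
```

View pics/s1.png

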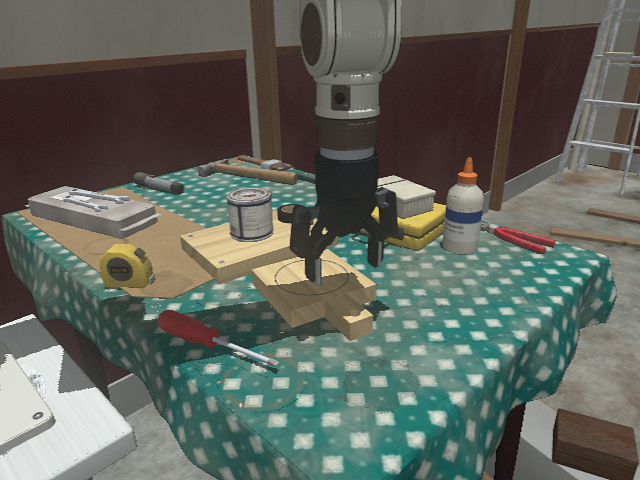

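The scene view shows the fingers straddling the handle: left fingertip (316,280), right (376,262), handle around (345,315). The tool is aligned with the board, so I'll lower and grip.

>>> drive_tool --increments '[[[0, 0, -30], [0, 0, 0], 1], [[0, 0, -22], [0, 0, 0], 1], [[0, 0, -12], [0, 0, 0], 1], [[0, 0, 0], [0, 0, 0], 1], [[0, 0, 0], [0, 0, 0], 0], [[0, 0, 0], [0, 0, 0], 0], [[0, 0, 0], [0, 0, 0], 0], [[0, 0, 0], [0, 0, 0], 0]]'

```text
clock: 3.32
eef_pos: [0.4438, -0.1975, 0.0088]
tool_rot: [0.791, 0.611, 0.001, 0.001]
ft_force: [0.1, -0.6, 0.1]
grip_width: 0.0387
grasp_force: 0.7
```

Run:
```python
from h import *
o=get_obs(); print(o["clock"],o["eef_pos"],o["grip_width"],o["grasp_force"],o["ft_force"])
p=camera("top"); poly(p,"board",.028)
```

```text
3.3167 [ 0.4438027  -0.19754336  0.00884303] 0.03868228866975693 0.6686923652887344 [ 0.13274433 -0.55082416  0.14833875]
board 0.91 [314.6, 230.4, 409.6, 321.3]
[[333, 232, 554, -51], [315, 303, 422, -14], [386, 322, 384, -146], [393, 298, 428, -160], [404, 296, 431, -181], [407, 280, 461, -188], [398, 275, 471, -171], [404, 250, 518, -184]]
```

>>> drive_tool --increments '[[[0, 0, 0], [0, 0, 0], 0], [[0, 0, 0], [0, 0, 0], 0], [[3.4, 6.7, 0], [0, 0, 0.9], 0], [[3.4, 6.7, 0], [0, 0, 0.9], 0], [[3.4, 6.7, 0], [0, 0, 0.9], 0], [[3.4, 6.7, 0], [0, 0, 0.9], 0], [[3.4, 6.7, 0], [0, 0, 0.9], 0], [[0, 0, 0], [0, 0, 0], 0]]'

```text
clock: 4.08
eef_pos: [0.4616, -0.1638, 0.0089]
tool_rot: [0.766, 0.643, 0.001, 0.002]
ft_force: [-0.6, -1.5, 6.2]
grip_width: 0.0348
grasp_force: 62.2
```

>>> drive_tool --increments '[[[0.2, 1.0, 0], [0, 0, 0], 0], [[0.2, 1.0, 0], [0, 0, 0], 0], [[0.2, 1.0, 0], [0, 0, 0], 0], [[0, 0, 0], [0, 0, 0], 0]]'

```text
clock: 4.42
eef_pos: [0.4617, -0.1623, 0.0089]
tool_rot: [0.767, 0.642, -0.0, 0.003]
ft_force: [-0.8, -4.6, 5.3]
grip_width: 0.0349
grasp_force: 62.1
```

Run:
```python
from h import *
o=get_obs(); print(o["clock"],o["eef_pos"],o["grip_width"],o["grasp_force"],o["ft_force"])
p=camera("top"); poly(p,"board",.028); cv2.imwrite("pics/t2.png",cv2.resize(p["image"][170:350,190:430,::-1],(800,600),interpolation=2))
```

```text
4.4167 [ 0.46171384 -0.16225612  0.00894311] 0.034940759866999134 62.138768434524536 [-0.84208118 -4.62650351  5.31326967]
board 0.84 [297.0, 229.6, 388.2, 312.1]
[[310, 231, 557, -7], [298, 302, 425, 17], [371, 314, 399, -118], [374, 290, 444, -125], [382, 286, 451, -140], [382, 241, 535, -143]]
```

View pics/t2.png

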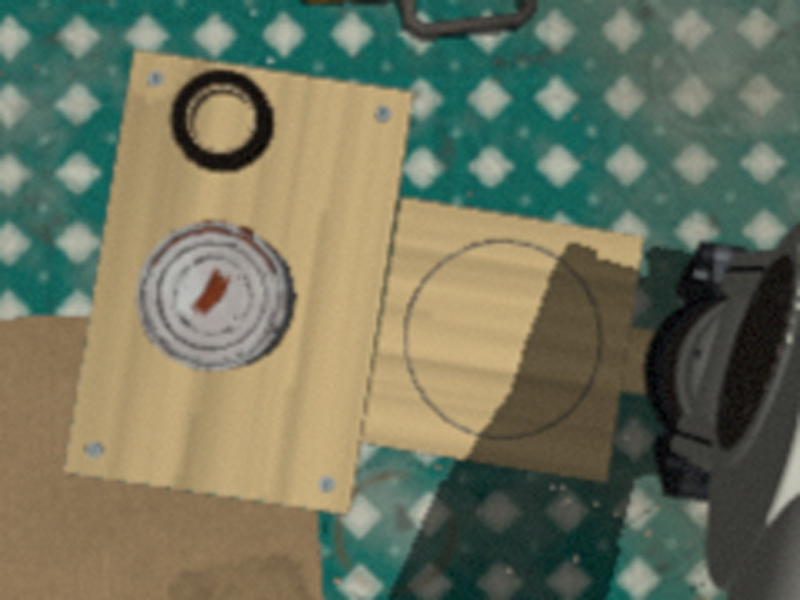

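The zoomed top view shows the board's front edge meeting the step along its whole length, from (400,200) to (362,445). The wrist force is starting to rise, so contact has probably begun. I'll press 3 mm more, hold, then release and rise.

>>> drive_tool --increments '[[[0.2, 1.0, 0], [0, 0, 0], 0], [[0.2, 1.0, 0], [0, 0, 0], 0], [[0.2, 1.0, 0], [0, 0, 0], 0], [[0, 0, 0], [0, 0, 0], 0]]'

```text
clock: 4.85
eef_pos: [0.4623, -0.1621, 0.0089]
tool_rot: [0.767, 0.642, -0.002, 0.005]
ft_force: [-0.4, -13.1, 3.1]
grip_width: 0.0345
grasp_force: 61.8
```

>>> drive_tool --increments '[[[0, 0, 0], [0, 0, 0], 1], [[0, 0, 0], [0, 0, 0], 1], [[0, 0, 0], [0, 0, 0], 1], [[0, 0, 0], [0, 0, 0], 1], [[0, 0, 20], [0, 0, 0], 1], [[0, 0, 40], [0, 0, 0], 1], [[0, 0, 40], [0, 0, 0], 1], [[0, 0, 40], [0, 0, 0], 1]]'

```text
clock: 5.52
eef_pos: [0.4599, -0.1567, 0.1483]
tool_rot: [0.766, 0.642, -0.0, -0.001]
ft_force: [1.4, -0.4, 0.3]
grip_width: 0.0854
grasp_force: 0.0
```

>>> drive_tool --increments '[[[0, 0, 40], [0, 0, 0], 1], [[0, 0, 0], [0, 0, 0], 1], [[0, 0, 0], [0, 0, 0], 1]]'

```text
clock: 5.77
eef_pos: [0.4628, -0.1578, 0.1902]
tool_rot: [0.766, 0.642, 0.002, 0.003]
ft_force: [0.6, 0.0, 0.2]
grip_width: 0.0855
grasp_force: 0.0
```

Run:
```python
from h import *
from scipy.spatial.transform import Rotation as R
o=get_obs(); y=R.from_quat(o["tool_rot"]).as_matrix()[:,1];print(o["clock"],o["eef_pos"],o["grip_width"],np.degrees(np.arctan2(y[1],y[0])))
p=camera("top"); save(p,"t3"); poly(p,"board",.028); s,c=poly(p,"tin",.107)
w=ray(p,c[:,0,:],.107)[:,:2]*1000; print(cv2.minEnclosingCircle(w.astype(np.float32)),p["K"])
g=cv2.cvtColor(p["image"],cv2.COLOR_RGB2GRAY)
b,q=[],camera("scene"); save(q,"s3")
```

```text
5.7667 [ 0.4627838  -0.15775499  0.19018862] 0.08546339422259996 -10.081401058631629
board 0.9 [296.9, 228.6, 402.9, 313.6]
[[310, 231, 557, -7], [299, 302, 425, 16], [370, 313, 401, -116], [377, 286, 451, -131], [401, 288, 446, -176], [397, 280, 462, -169], [402, 273, 474, -179], [378, 265, 490, -134], [379, 241, 536, -137]]
tin 0.78 [231.1, 233.3, 276.5, 282.2]
[[244, 238, 540, 106], [231, 251, 518, 128], [233, 269, 488, 125], [245, 280, 469, 105], [266, 279, 470, 69], [277, 265, 493, 50], [274, 247, 524, 55], [263, 238, 540, 74]]
((505.25653076171875, 89.48003387451172), 40.89975357055664) [[474.54765952   0.         323.84512936]
 [  0.         474.54765952 232.2084341 ]
 [  0.           0.           1.        ]]
```

View pics/s3.png

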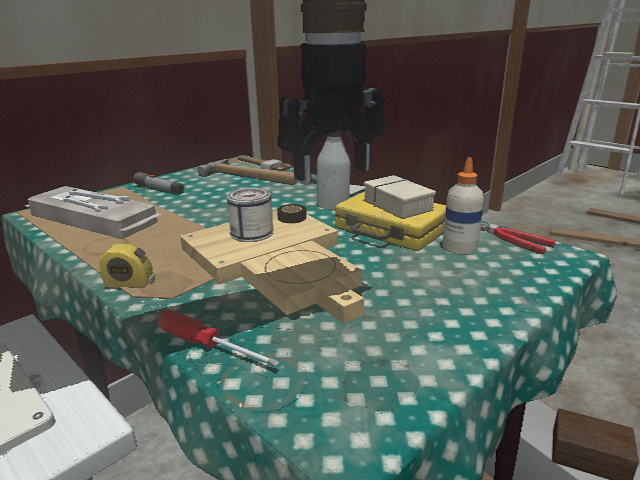

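The scene view shows the board flat and docked against the step, with the tin still on the step around (249,214) and the tape at (292,213). The tool already lies parallel to the step edge. I'll push the tin with a two-finger cradle at half opening from behind it, which avoids a tight grasp and any lifting.

>>> drive_tool --increments '[[[6.7, 38.8, 0], [0, 0, 0], 0.47], [[6.7, 38.8, 0], [0, 0, 0], 0.47], [[6.7, 38.8, 0], [0, 0, 0], 0.47], [[6.7, 38.8, 0], [0, 0, 0], 0.47], [[6.7, 38.8, 0], [0, 0, 0], 0.47], [[6.7, 38.8, 0], [0, 0, 0], 0.47], [[6.7, 38.8, 0], [0, 0, 0], 0.47], [[6.7, 38.8, 0], [0, 0, 0], 0.47]]'

```text
clock: 6.63
eef_pos: [0.5133, 0.1546, 0.1853]
tool_rot: [0.767, 0.642, -0.002, -0.001]
ft_force: [0.7, -0.4, 0.5]
grip_width: 0.0397
grasp_force: 0.0
```

>>> drive_tool --increments '[[[0, 0, 0], [0, 0, 0], 0.47], [[0, 0, -35], [0, 0, 0], 0.47], [[0, 0, -35], [0, 0, 0], 0.47], [[0, 0, 0], [0, 0, 0], 0.47], [[0, 0, 0], [0, 0, 0], 0.47]]'

```text
clock: 7.05
eef_pos: [0.5114, 0.1518, 0.1144]
tool_rot: [0.767, 0.642, -0.004, -0.002]
ft_force: [0.0, -0.7, -0.2]
grip_width: 0.0402
grasp_force: 0.0
```

Run:
```python
from h import *
p=camera("scene"); save(p,"s4"); o=get_obs(); print(o["eef_pos"],o["grip_width"])
for z in (.03,.107):
  s=silhouettes("tin",p)[0]["bbox"]
# lateral check of tin axis
u=(s[0]+s[2])/2; print(s, ray(p,[[u,195]],.107), ray(p,[[u,235]],.03))
```

```text
[0.51355542 0.1523107  0.11669988] 0.04030596143416267
[224.3, 187.2, 273.8, 244.2] [[0.49790723 0.07804365 0.107     ]] [[0.49546251 0.08444152 0.03      ]]
```

View pics/s4.png

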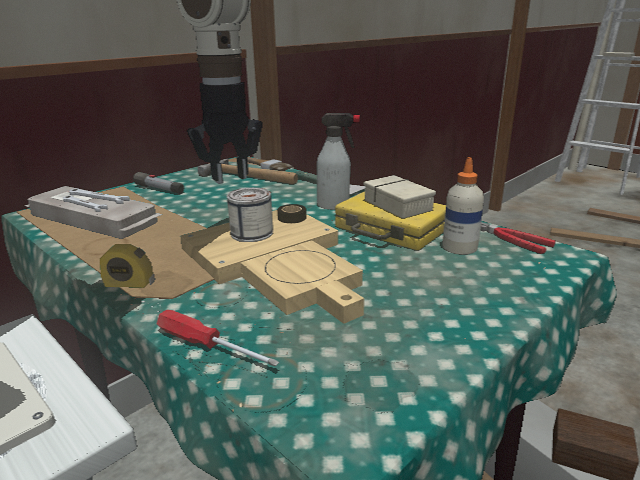

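The scene view shows the fingers half open behind the tin, with tips at about (215,180) and (243,180), clear of the tin at (249,214). I'll lower, then push.

>>> drive_tool --increments '[[[1.5, 0, -30], [0, 0, 0], 0.47], [[1, 0, -25], [0, 0, 0], 0.47], [[0, 0, -12], [0, 0, 0], 0.47], [[0, 0, 0], [0, 0, 0], 0.47]]'

```text
clock: 7.53
eef_pos: [0.5161, 0.1522, 0.0493]
tool_rot: [0.767, 0.642, -0.001, -0.0]
ft_force: [-0.0, -0.5, 0.4]
grip_width: 0.0402
grasp_force: 0.0
```

>>> drive_tool --increments '[[[-1.4, -7.9, 0], [0, 0, 0], 0.47], [[-1.4, -7.9, 0], [0, 0, 0], 0.47], [[-0.7, -3.9, 0], [0, 0, 0], 0.47], [[-0.7, -3.9, 0], [0, 0, 0], 0.47], [[-1.4, -7.9, 0], [0, 0, 0], 0.47], [[-1.4, -7.9, 0], [0, 0, 0], 0.47], [[-1.4, -7.9, 0], [0, 0, 0], 0.47], [[-1.4, -7.9, 0], [0, 0, 0], 0.47]]'

```text
clock: 8.2
eef_pos: [0.5072, 0.0969, 0.0506]
tool_rot: [0.767, 0.642, 0.0, 0.0]
ft_force: [0.6, 2.1, 1.0]
grip_width: 0.0402
grasp_force: 0.0
```

Run:
```python
from h import *
p=camera("top"); save(p,"t5"); o=get_obs(); print(o["eef_pos"],o["grip_width"],o["ft_force"])
cv2.imwrite("pics/t5.png",cv2.resize(p["image"][170:350,190:430,::-1],(800,600),interpolation=2))
poly(p,"tin",.107)
```

```text
[0.50650104 0.09534061 0.0503316 ] 0.04013397192654403 [ 0.45851021 -0.86793339  0.21605899]
tin 0.56 [265.3, 240.0, 298.3, 285.4]
[[271, 239, 538, 60], [265, 242, 533, 70], [265, 280, 468, 71], [283, 282, 464, 41], [296, 273, 479, 18], [298, 256, 508, 14], [287, 242, 532, 33]]
```

View pics/t5.png

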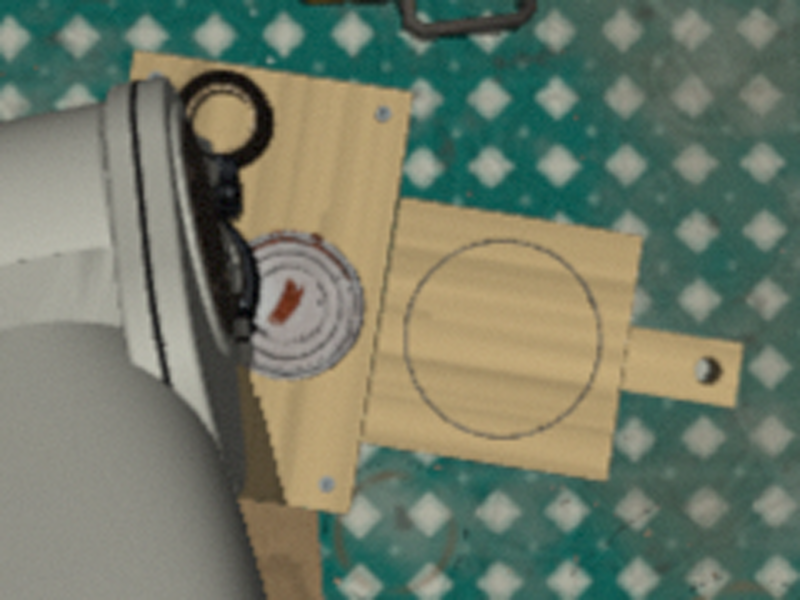

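The zoomed top view shows the tin cradled and sliding, centre about (300,305) and heading straight for the ring at (503,339). The board is still docked and the tape hasn't moved. I'll continue.

>>> drive_tool --increments '[[[-1.4, -7.9, 0], [0, 0, 0], 0.47], [[-1.4, -7.9, 0], [0, 0, 0], 0.47], [[-1.4, -7.9, 0], [0, 0, 0], 0.47], [[-1.4, -7.9, 0], [0, 0, 0], 0.47], [[-1.4, -7.9, 0], [0, 0, 0], 0.47], [[-1.4, -7.9, 0], [0, 0, 0], 0.47], [[-1.4, -7.9, 0], [0, 0, 0], 0.47], [[-1.4, -7.9, 0], [0, 0, 0], 0.47]]'

```text
clock: 8.97
eef_pos: [0.4954, 0.0335, 0.0501]
tool_rot: [0.767, 0.642, -0.0, -0.0]
ft_force: [0.2, 0.4, -0.6]
grip_width: 0.0401
grasp_force: 0.4
```

>>> drive_tool --increments '[[[-1.4, -7.9, 0], [0, 0, 0], 0.47], [[-1.4, -7.9, 0], [0, 0, 0], 0.47], [[-1.4, -7.9, 0], [0, 0, 0], 0.47], [[-0.7, -4, 0], [0, 0, 0], 0.47], [[-0.7, -4, 0], [0, 0, 0], 0.47], [[0, 0, 0], [0, 0, 0], 0.47]]'

```text
clock: 9.47
eef_pos: [0.4903, 0.0019, 0.0504]
tool_rot: [0.767, 0.642, -0.0, 0.0]
ft_force: [-0.5, 0.8, -0.4]
grip_width: 0.0403
grasp_force: 0.0
```

Run:
```python
from h import *
p=camera("top"); o=get_obs(); print(o["eef_pos"],o["grip_width"],o["ft_force"])
cv2.imwrite("pics/t6.png",cv2.resize(p["image"][170:350,190:430,::-1],(800,600),interpolation=2))
poly(p,"tin",.105);poly(p,"board",.028)
print("ring0",ray(p,[[190+503*.3,170+339*.3]],.028))
```

```text
[0.49030451 0.00228465 0.05037576] 0.03999645495401237 [-1.1961872  -0.12107283  0.1913381 ]
tin 0.27 [238.2, 191.5, 273.3, 220.0]
[[241, 197, 611, 111], [240, 210, 589, 113], [247, 219, 573, 101], [255, 221, 569, 87], [271, 212, 584, 60], [264, 193, 618, 71], [250, 191, 622, 95]]
board 0.65 [352.2, 235.7, 418.1, 312.6]
[[354, 236, 546, -90], [356, 310, 407, -90], [370, 314, 400, -116], [375, 289, 446, -127], [407, 291, 441, -187], [411, 273, 474, -196], [380, 268, 485, -138], [381, 242, 534, -141]]
ring0 [[ 0.47922879 -0.06377458  0.028     ]]
```

View pics/t6.png

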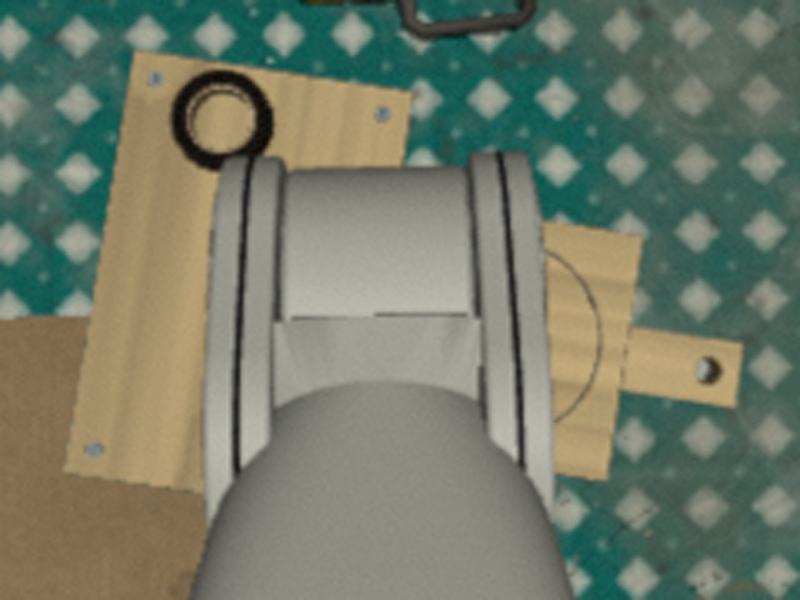

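The zoomed top view has the arm covering the tin. The handle end is still at (740,370), so the board hasn't moved. The ring centre works out at (479,-64), so 23 mm remain. I'll finish the push, back off and rise.

>>> drive_tool --increments '[[[-0.6, -3.8, 0], [0, 0, 0], 0.47], [[-0.6, -3.8, 0], [0, 0, 0], 0.47], [[-0.6, -3.8, 0], [0, 0, 0], 0.47], [[-0.6, -3.8, 0], [0, 0, 0], 0.47], [[-0.6, -3.8, 0], [0, 0, 0], 0.47], [[-0.6, -3.4, 0], [0, 0, 0], 0.47], [[0, 0, 0], [0, 0, 0], 0.47], [[0, 0, 0], [0, 0, 0], 0.47]]'

```text
clock: 10.28
eef_pos: [0.4865, -0.0201, 0.0503]
tool_rot: [0.767, 0.642, -0.0, 0.0]
ft_force: [-0.6, 0.4, 0.3]
grip_width: 0.0402
grasp_force: 0.0
```

>>> drive_tool --increments '[[[1, 6, 0], [0, 0, 0], 0.47], [[3, 18, 0], [0, 0, 0], 0.47], [[3, 18, 0], [0, 0, 0], 0.47], [[0, 0, 35], [0, 0, 0], 0.47], [[0, 0, 35], [0, 0, 0], 0.47], [[0, 0, 35], [0, 0, 0], 0.47], [[0, 30, 20], [0, 0, 0], 0.47], [[0, 38, 0], [0, 0, 0], 0.47]]'

```text
clock: 10.95
eef_pos: [0.4972, 0.0903, 0.181]
tool_rot: [0.768, 0.64, 0.004, 0.003]
ft_force: [1.8, 1.2, 0.2]
grip_width: 0.0401
grasp_force: 0.0
```

>>> drive_tool --increments '[[[-10, 38, 0], [0, 0, 0], 0.47], [[-10, 38, 0], [0, 0, 0], 0.47], [[-10, 38, 0], [0, 0, 0], 0.47], [[-10, 38, 0], [0, 0, 0], 0.47], [[0, 0, 0], [0, 0, 0], 0.47]]'

```text
clock: 11.37
eef_pos: [0.4517, 0.249, 0.1753]
tool_rot: [0.764, 0.645, 0.001, -0.001]
ft_force: [-0.0, -0.4, -0.1]
grip_width: 0.0401
grasp_force: 0.0
```

Run:
```python
from h import *
p=camera("top"); o=get_obs(); print(o["clock"],o["eef_pos"])
cv2.imwrite("pics/t7.png",cv2.resize(p["image"][170:350,190:430,::-1],(800,600),interpolation=2))
s,c=poly(p,"tin",.105);poly(p,"board",.028)
w=ray(p,c[:,0,:],.105)[:,:2]*1000; print(cv2.minEnclosingCircle(w.astype(np.float32)),"ring 479,-64")
q=camera("scene"); save(q,"s7")
```

```text
11.4167 [0.45236732 0.24607913 0.17516913]
tin 0.65 [320.3, 246.5, 369.2, 296.3]
[[340, 250, 517, -58], [324, 261, 498, -30], [320, 272, 480, -23], [332, 291, 447, -43], [348, 294, 441, -70], [363, 284, 458, -96], [366, 267, 487, -102], [359, 255, 508, -90]]
board 0.73 [298.8, 229.2, 412.3, 312.6]
[[310, 230, 559, -7], [298, 302, 425, 17], [371, 314, 399, -118], [377, 287, 449, -131], [409, 291, 441, -191], [410, 273, 474, -194], [379, 266, 488, -136], [380, 241, 536, -139]]
((480.0037841796875, -62.66964340209961), 40.0667610168457) ring 479,-64
```

View pics/t7.png

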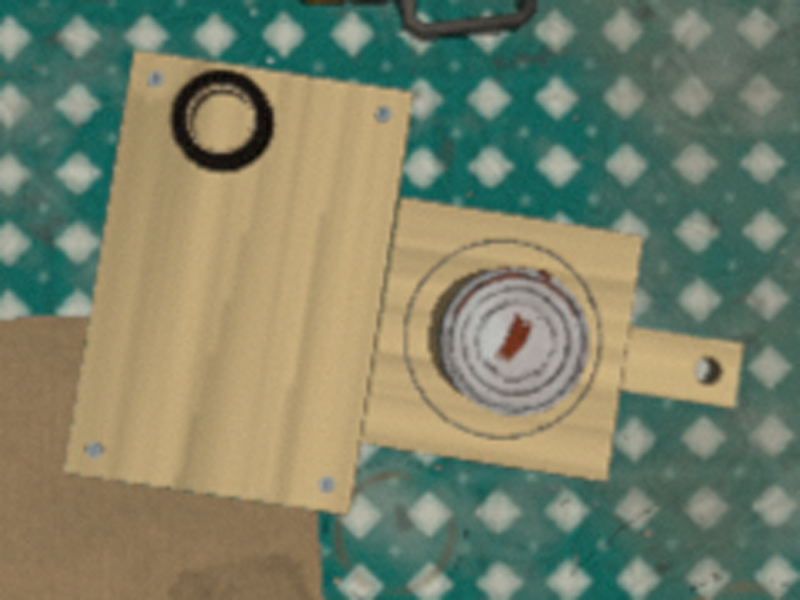

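View pics/s7.png

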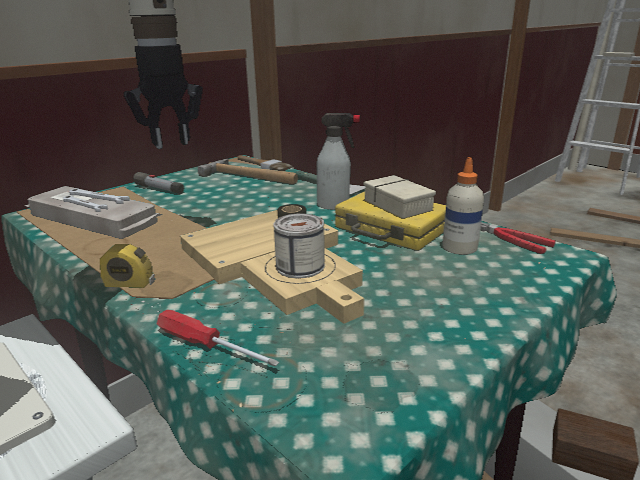

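The top view shows the tin inside the ring: lid at (515,338), ring centre (503,339), which is about 2 mm off once parallax is allowed for. The board is flush against the step and the tape hasn't moved. The scene view shows the tin upright and the robot clear, so I'm handing in.

```bash
python3 -c "
from h import *
print(job_done())"
```

```text
the job is handed in; nothing more can be done
None
```

The job is handed in, with no verdict returned: in the last pictures the board is flush against the step, the tin stands upright about 2 mm from the ring's centre, the tape roll hasn't moved, and the arm is clear.

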